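Hold a check valve's poppet open on the test stand

ROBOT

A 7-joint arm with a two-finger parallel gripper is mounted at the origin on a cart in front of the work surface, level with it; the furniture and walls round the work are solid. World frame = base frame: x ahead of the robot, y to its left, z up, the work surface at z = 0. Lengths are in m, angles in rad, forces in N, time in s.
With the tool pointing down it reaches from about 0.4 to 0.85 m from the base axis. Payload 10.4 kg.
Tool frame: the origin (TCP) lies on the centre line of the jaws, within the pads' length; the fingertips stand 11 mm ahead of it and the grasp point (between the pads) lies 8 mm behind it; z points along the fingers, y is the line along which they close (so a half turn about z gives the same grasp; the last joint's range is limited). The gripper opens to 87 mm and grips with 3 to 60 N. Pads are 19 mm wide; open, the fingers measure 117 mm over their backs; the gripper's body (75 mm by 190 mm) begins 51 mm behind the grasp point.
Start: joints at [-1.19, 0.332, -0.065, 1.46, 0.022, 1.35, -0.088], TCP at [0.246, 0.575, 0.234] pointing down, gripper open.
Joint ranges: [-2.6, 2.6], [-0.5, 2.12], [-1.47, 1.34], [0.16, 2.42], [-1.27, 4.41], [0.06, 2.06], [-2.6, 2.6]. Speed limits (rad/s): [2.22, 2.22, 2.79, 2.79, 3.14, 3.14, 3.14].

INTERFACE

Orientations are given as a unit quaternion [x, y, z, w].
In Python, from bench import r gives the robot as it stands.
- The arm moves only by the shell command python3 -m pendant 'ROWS' [OPENING] [FORCE]. ROWS is JSON, a list of rows, each a list of 4 numbers: the shift along the tool's x, y, z in m, then the turn about the tool's z in rad. A call has 1 to 8 rows; each row shifts and turns the commanded pose from where the row before left it, along the tool's axes as they then stand; what a row does not reach is not made up. A row lasts 1/12 s, in which the tool goes at most 41.7 mm and 7.16 degrees, less where a joint would pass 70% of its speed; a pose out of reach is approached as far as the arm can. A call with a gripper value outside its range is refused whole. OPENING is the opening, from 0 (shut) to 1 (fully open), set as the call begins (- or left out, the last holds). The fingers move at their own pace and stop on an object; FORCE is the grip in N (left out, the last holds). Time passes only in rows, so rows that do not move let the fingers close. It gives the time, the measured TCP pose, the force, the opening and the grip force at its end, in the units of the state.
- r.read_state(): the state, without advancing time (a new reading comes with each control period).
- r.camera(name): name is "side" or "top"; returns a dict with "img" (400x640x3 uint8, red, green, blue), "camera_matrix" (3x3 intrinsics, pixels), "dist_coeffs" ([k1, k2, p1, p2, k3] as OpenCV has them; the pictures are not rectified), "xyz" and "attitude" of the camera in the world. Camera axes: x right, y down, z forward; pixel columns grow to the right and rows downward; lengths in m; the calibration is good to about 2 mm. A picture is of the moment at which its call begins. There is no depth.
- r.close_job(): hands the job in; it is judged then, once.
Trained networks look in the newest picture that a camera, given by its name, has taken for a name from the list of things; names that differ only in an ending like _2 or _b are one class to them, and where a whole thing is asked for, a point or a joint stands for the part that bears it (a point fixed in the world has none). Each returns a list of dicts, best first, with "score" (0 to 1); they miss things now and then, are a little off and sometimes report something else, mostly with a low value. They report only what shows in the picture. A call takes as long as a camera call. They do not tell look-alikes from the thing itself.
- r.outline_of(thing, camera): "mask" (400x640 bool, what is visible of it) and "bbox" ([centre column, centre row, width, height] in pixels, round what is visible of it).
The state is a dict: "time": time; "joint_positions": joint angles; "joint_vel": joint speeds; "joint_torque": joint torques, N m; "ee_pos": TCP position; "eef_rot": TCP orientation; "ft_force": force on the tool from outside, world axes, zero at the start; "torque": the same for the moment, N m; "width": finger opening in m; "grip_force": force on a finger pad.
Only numpy, scipy, OpenCV 4.12 (cv2) and the standard library are available. Lean on these libraries where they do the work, as an engineer would, in place of code of your own. Each camera call takes 0.05 s, during which the arm holds its last target. There are 200 camera calls.

TASK

Take the red-handled push pin out of its rack, slide its stem down the guide tube of the blue test stand, and press the spring-loaded valve poppet inside open until the dial's needle stands in the green band, never letting it swing into the red. Keep it there for at least three seconds and finish while still gripping and pressing the pin with the needle in the green: do not let go. Leave the blue-handled pin in the rack and the other things on the bench where they are.

Things in the scene. Friction and masses are not known exactly. Their poses are not given: they have to be found in the camera images.
- red_pin: Push pin, loose, about 0.12 kg, upright in one of the rack's two holes. Steel stem 14 mm in diameter, 70 mm long, chamfered tip; steel collar 30 mm in diameter, 6 mm thick; round red handle 24 mm in diameter, 45 mm tall, black rings. Origin: centre of the collar's underside; z up along the axis (handle z = 6 to 51 mm, tip z = -70 mm).
- red_pin_tip (a point): Centre of the lower end of the red pin's stem, 70 mm below red_pin along its axis.
- blue_pin: The other pin, same handle and collar but a blue handle and a stem of only 30 mm; stands in the rack's other hole, 84 mm from the red one. Stays there. Origin as for the red pin.
- pin_rack: Aluminium rack fixed to the bench: a plate 70 (x) x 170 (y) mm on two end walls, its top 80 mm above the bench. Two through holes 19 mm in diameter at y = -42 and +42 mm; the pins hang in them by their collars. Origin: centre of its foot at bench level, x across, y along the row of holes.
- stand: Test stand fixed to the bench: blue base plate 110 x 215 x 12 mm, upright steel guide tube, and a round white dial (86 mm case) 105 mm beside the tube in -y of the stand, its face tilted up and turned towards the stand's -x and -y sides; dial's top edge about 90 mm above the bench. Origin: on the axis of the guide tube at bench level; z up.
- guide_mouth (a point): Centre of the guide tube's open rim, 90 mm above the bench, on its vertical axis. Funnel mouth 25 mm wide, narrowing over 8 mm to the 17 mm bore (tube 30 mm outside). The flat brass top of the spring-loaded poppet lies in the bore 35 mm below the rim at rest, so the red pin's tip meets it with the collar 35 mm above the rim.
- dial_centre (a point): Centre of the dial's face, 62 mm above the bench.
- poppet (a joint): How far the poppet is pressed down: 0 at rest to 0.022 m at its end stop. Its spring starts at about 3.5 N and gains 0.45 N per mm (about 9 N at 12 mm); it springs back when released.
- needle (a joint): Angle of the dial's black needle in rad, geared to the poppet: 0.12 rad per mm of travel, clockwise. Rests at 0 (pointing left); the green band, centred at the top of the dial, is 1.08 to 1.80 (9 to 15 mm of travel); the red band begins at 2.28 (19 mm).
- lever_valve: Small brass ball valve with blue lever, loose bystander lying on the bench, 121 x 31 x 46 mm. Origin: centre of its underside.
- brass_union: Brass pipe union, 34 x 39 x 43 mm, loose bystander. Origin: centre of its underside.
- steel_nipple: Steel pipe nipple, 29 x 33 x 41 mm, loose bystander. Origin: centre of its underside.
- tape_roll: Blue and white roll of thread tape, 62 mm in diameter, 19 mm high, loose bystander. Origin: centre of its underside.
Things that resemble listed ones, but are neither listed nor needed, are in the scene too. There is more than one size of the pin_rack; the one meant has the size given above.

How it is judged:
By the outcome, as a careful person would: the job done as asked, in the order asked, and still so for the second after the job is handed in, while the arm keeps its last pose, push and grip.
It also fails if it takes over 51 s, if anything falls off the work surface, if the arm or the gripper's body presses on something with over 40 N, if the wrist force passes 120 N, or if a joint passes its speed limit or range.

## Working session

There is one attempt and no reset: what is moved stays moved. The work goes in short steps, Python scripts to look and compute and a shell command to move; the robot and the scene stay as the last step left them, time stands still between calls to the robot, and variables do not carry over. Pictures are saved under pics/ and viewed, at most 10 in all, crops included, and the job is handed in when it is done.

```bash
ls; mkdir -p pics; python3 - <<'E'
from bench import r
import cv2,numpy as np
s=r.read_state();print({k:np.round(v,3).tolist() for k,v in s.items()})
for c in("side","top"):
    d=r.camera(c);cv2.imwrite(f"pics/{c}0.png",d["img"][...,::-1])
    print(c,d["camera_matrix"],d["dist_coeffs"],d["xyz"],d["attitude"])
    for t in("red_pin","blue_pin","pin_rack","stand","guide_mouth","dial_centre"):
        try:print(t,[(round(o["score"],2),np.round(o["bbox"]).tolist()) for o in r.outline_of(t,c)])
        except Exception as e:print(t,e)
E
```

```text
pics
{'time': 0.0, 'joint_positions': [-1.19, 0.333, -0.065, 1.461, 0.022, 1.35, -0.088], 'joint_vel': [0.002, -0.001, 0.002, -0.0, -0.001, 0.0, 0.001], 'joint_torque': [-0.002, -62.326, 0.023, -38.99, -0.062, 0.04, 0.0], 'ee_pos': [0.245, 0.574, 0.233], 'eef_rot': [0.201, 0.98, -0.001, -0.0], 'ft_force': [0.188, 0.214, 0.58], 'torque': [-0.002, 0.025, -0.012], 'grip_force': 0.0, 'width': 0.087}
side [[393.69755613   0.         313.62812905]
 [  0.         393.69755613 194.81784241]
 [  0.           0.           1.        ]] [-0.03409696  0.          0.          0.          0.        ] [0.3897718  0.81493316 0.405607  ] [-0.07931744  0.82045705 -0.56377255  0.05214856]
red_pin [(0.5, [315.0, 206.0, 9.0, 26.0]), (0.26, [317.0, 188.0, 48.0, 46.0])]
blue_pin [(0.94, [307.0, 229.0, 17.0, 34.0])]
pin_rack [(0.57, [309.0, 254.0, 61.0, 82.0])]
stand [(0.88, [317.0, 187.0, 50.0, 44.0])]
guide_mouth [(0.81, [316.0, 188.0, 40.0, 46.0])]
dial_centre [(0.65, [318.0, 191.0, 45.0, 51.0])]
top [[368.97424415   0.         318.54915743]
 [  0.         368.97424415 192.70149777]
 [  0.           0.           1.        ]] [0.02940453 0.         0.         0.         0.        ] [ 0.48688479 -0.0426068   1.10067742] [-0.70100944  0.71214037 -0.01798542  0.03344238]
red_pin [(0.54, [265.0, 206.0, 15.0, 15.0])]
blue_pin [(0.51, [239.0, 212.0, 13.0, 10.0])]
pin_rack [(0.85, [244.0, 259.0, 45.0, 23.0]), (0.81, [256.0, 209.0, 66.0, 29.0]), (0.3, [333.0, 132.0, 18.0, 21.0])]
stand [(0.83, [380.0, 188.0, 80.0, 56.0])]
guide_mouth [(0.81, [381.0, 188.0, 76.0, 57.0])]
dial_centre [(0.84, [379.0, 187.0, 84.0, 54.0])]
```

```bash
python3 - <<'E'
import cv2
a=cv2.imread("pics/top0.png")[110:290,210:440];cv2.imwrite("pics/top0c.png",cv2.resize(a,None,fx=3.4,fy=3.3,interpolation=2)[:600])
E
```

```text
(no output)
```

View pics/side0.png

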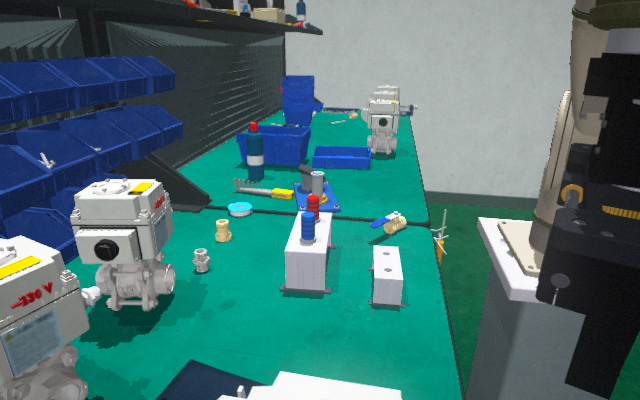

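View pics/top0c.png

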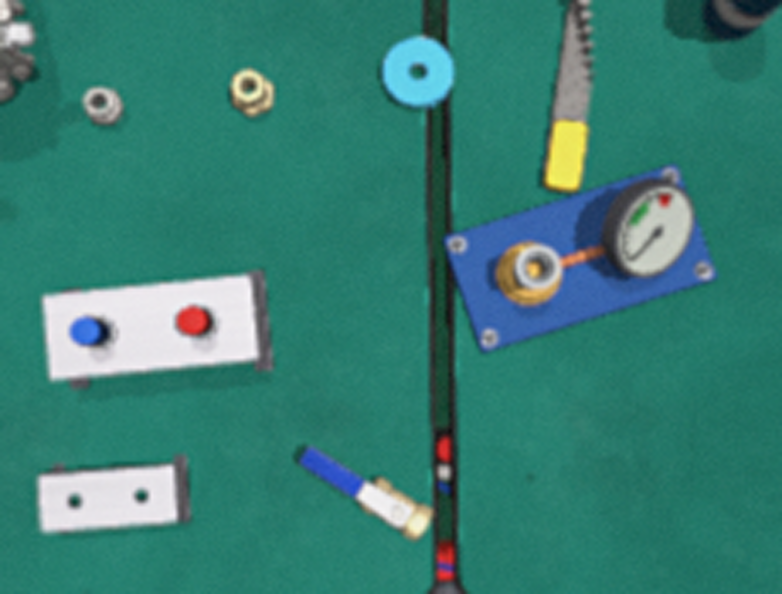

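Top view: the red pin is at about (267,207) and the blue pin at (236,210), both in the large rack. The small empty rack at (244,259) is the decoy. The guide mouth is at about (368,190) and the dial at (403,180). In the side view the red handle is at (313,207). Red look-alikes are the bottle cap in the side view at (253,126) and the floor items at (341,245) in the top view. The only red handle standing in a rack is the one at (267,207). Next I'll localize it and check it in a close crop.

```bash
cat > h.py <<'E'
import numpy as np,cv2
from bench import r
from scipy.spatial.transform import Rotation as R
def ray(d,p):
    u=cv2.undistortPoints(np.array([[p]],float),d["camera_matrix"],d["dist_coeffs"])[0,0]
    return d["xyz"],R.from_quat(d["attitude"]).apply([u[0],u[1],1])
def onz(d,p,z):
    o,v=ray(d,p);return o+v*(z-o[2])/v[2]
def proj(d,X):
    Rm=R.from_quat(d["attitude"]).as_matrix().T
    return cv2.projectPoints(np.array([X],float),cv2.Rodrigues(Rm)[0],-Rm@d["xyz"],d["camera_matrix"],d["dist_coeffs"])[0][0,0]
def tri(*dp):
    A=0;b=0
    for d,p in dp:
        o,v=ray(d,p);v=v/np.linalg.norm(v);P=np.eye(3)-np.outer(v,v);A=A+P;b=b+P@o
    return np.linalg.solve(A,b)
def red(d,x0,x1,y0,y1):
    i=d["img"].astype(int);m=(i[...,0]>110)&(i[...,1]<.5*i[...,0])&(i[...,2]<.5*i[...,0])
    k=np.zeros_like(m);k[y0:y1,x0:x1]=1;ys,xs=np.nonzero(m&k);return np.array([xs.mean(),ys.mean()]),len(xs),(xs.min(),xs.max(),ys.min(),ys.max())
E
python3 - <<'E'
from h import *
t=r.camera("top");s=r.camera("side")
pt=red(t,255,280,195,220);ps=red(s,295,335,185,230);print(pt,ps)
print("red z=.115",onz(t,pt[0],.115),"tri",tri((t,pt[0]),(s,ps[0])))
b=onz(t,(236,210),.131);print("blue",b)
m=onz(t,(368,190.6),.09);print("mouth",m,"in side",proj(s,m),"base",proj(s,[m[0],m[1],.012]))
a=cv2.resize(t["img"][165:215,340:420],None,fx=7,fy=7,interpolation=2)
b=cv2.resize(s["img"][160:260,280:360],None,fx=3.5,fy=3.5,interpolation=2)
c=cv2.resize(t["img"][190:225,225:290],None,fx=6,fy=6,interpolation=2)
W=np.zeros((600,790,3),np.uint8);W[:350,:560]=a
W[:210+0,560:790]=c[:210,160:390];W[250:600,505:785]=b;W[350:600,:280]=c[0:210].shape and cv2.resize(c,(280,250))
cv2.imwrite("pics/c1.png",W[...,::-1])
E
```

```text
(array([266.19642857, 206.82142857]), 56, (np.int64(262), np.int64(270), np.int64(203), np.int64(210))) (array([313.26923077, 203.87912088]), 182, (np.int64(307), np.int64(318), np.int64(195), np.int64(218)))
red z=.115 [0.52330416 0.11923005 0.115     ] tri [0.52325822 0.11931847 0.11438834]
blue [0.5156215  0.19637532 0.131     ]
mouth [ 0.56424805 -0.1565705   0.09      ] in side [317.82051362 172.1444167 ] base [317.59886302 199.71567873]
```

View pics/c1.png

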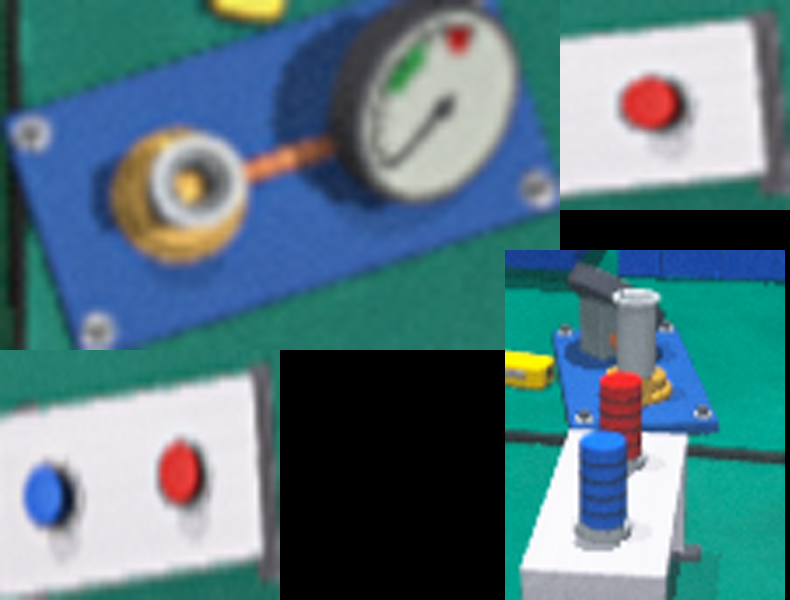

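The crop confirms the choice: the red pin stands in the large rack, its rings and collar visible in the side crop. The mouth is at about (368.8,190.4) in the top view and (317.4,173.4) in the side view. The red axis is at (0.523, 0.119), triangulated z 0.114, which fits a handle spanning 0.086–0.131. Moving above the pin.

```bash
python3 -m pendant '[[-0.027,-0.019,0,0],[-0.027,-0.019,0,0],[-0.027,-0.019,0,0],[-0.027,-0.019,0,0],[-0.027,-0.019,0,0],[-0.027,-0.019,0,0],[-0.027,-0.019,0,0],[-0.027,-0.019,0,0]]' 0.6 40; python3 -m pendant '[[-0.027,-0.019,0,0],[-0.027,-0.019,0,0],[-0.027,-0.019,0,0],[-0.027,-0.019,0,0],[-0.027,-0.019,0,0],[-0.027,-0.019,0,0],[-0.027,-0.019,0,0],[0,0,0,0]]'
```

```text
time: 1.47
ee_pos: [0.3851, 0.3486, 0.2338]
eef_rot: [0.201, 0.98, 0.0, 0.0]
ft_force: [1.8, 0.1, 0.5]
width: 0.053
grip_force: 0.0
time: 2.13
ee_pos: [0.5089, 0.1467, 0.2339]
eef_rot: [0.205, 0.979, -0.001, 0.001]
ft_force: [-0.2, -0.9, 0.2]
width: 0.0524
grip_force: 0.0
```

```bash
python3 -m pendant '[[-0.012,-0.01,0,0],[-0.012,-0.01,0,0],[0,0,0.03,0],[0,0,0.03,0],[0,0,0,0]]'; python3 - <<'E'
from h import *
s=r.camera("side");t=r.camera("top")
cv2.imwrite("pics/c2.png",cv2.resize(np.hstack([s["img"][120:260,240:380],t["img"][140:280,190:330]]),None,fx=2.8,fy=3.5,interpolation=2)[...,::-1])
p=r.read_state()["ee_pos"];print(p,proj(s,p),red(s,295,335,150,230))
E
```

```text
time: 2.55
ee_pos: [0.5175, 0.125, 0.1687]
eef_rot: [0.201, 0.98, -0.002, -0.003]
ft_force: [-1.2, 0.6, -0.5]
width: 0.0517
grip_force: 0.0
[0.51973802 0.12583719 0.17361695] [314.52804999 176.07779027] (array([313.35106383, 204.57446809]), 188, (np.int64(308), np.int64(318), np.int64(195), np.int64(218)))
```

View pics/c2.png

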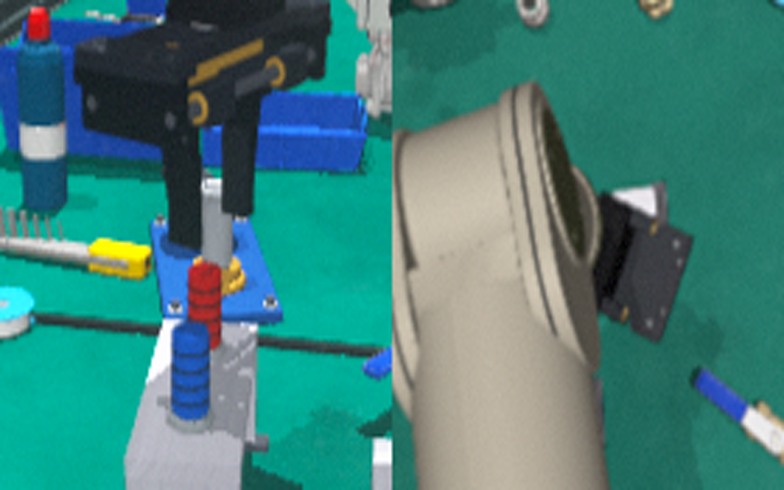

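```bash
python3 -m pendant '[[0,0,0,0],[0,0,0,0],[0,0,0,0]]'
```

```text
time: 2.9
ee_pos: [0.521, 0.1262, 0.1751]
eef_rot: [0.2, 0.98, 0.001, 0.001]
ft_force: [0.0, -0.3, 0.1]
width: 0.0521
grip_force: 0.0
```

```bash
python3 -m pendant '[[-0.005,-0.0055,0,0],[0,0,0.02,0],[0,0,0.02,0],[0,0,0.02,0],[0,0,0.014,0],[0,0,0,0],[0,0,0,0],[0,0,0,0]]'; python3 - <<'E'
from h import *
s=r.camera("side")
p=r.read_state()["ee_pos"];print(p,proj(s,p),red(s,295,335,150,230))
cv2.imwrite("pics/c3.png",cv2.resize(s["img"][140:260,250:370],None,fx=5,fy=5,interpolation=2)[...,::-1])
E
```

```text
time: 3.57
ee_pos: [0.5235, 0.1186, 0.1008]
eef_rot: [0.201, 0.98, 0.0, 0.001]
ft_force: [-0.7, 1.3, -0.4]
width: 0.0523
grip_force: 0.0
[0.52354079 0.11876058 0.1009267 ] [313.1219811  210.11783374] (array([314.18518519, 204.85802469]), 162, (np.int64(309), np.int64(318), np.int64(195), np.int64(219)))
```

View pics/c3.png

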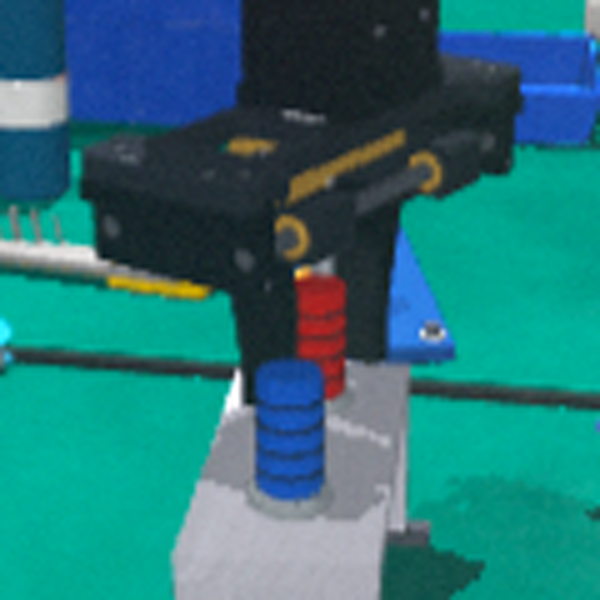

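The red handle at (314,205) sits between the fingers, which clear the blue pin and the plate. Closing.

```bash
python3 -m pendant '[[0,0,0,0],[0,0,0,0],[0,0,0,0],[0,0,0,0],[0,0,0,0],[0,0,0,0]]' 0 40; python3 -m pendant '[[0,0,-0.01,0],[0,0,-0.02,0],[0,0,-0.02,0],[0,0,-0.02,0],[0,0,-0.02,0],[0,0,-0.02,0],[0,0,-0.02,0],[0,0,0,0]]'; python3 -m pendant '[[0,0,0,0],[0,0,0,0]]'; python3 - <<'E'
from h import *
s=r.camera("side")
p=r.read_state()["ee_pos"];print(p,proj(s,p))
cv2.imwrite("pics/c4.png",cv2.resize(s["img"][90:250,230:390],None,fx=3.7,fy=3.7,interpolation=2)[...,::-1])
E
```

```text
time: 4.12
ee_pos: [0.5227, 0.1188, 0.0996]
eef_rot: [0.2, 0.98, 0.0, 0.0]
ft_force: [-1.1, 0.3, -0.3]
width: 0.0234
grip_force: 40.0
time: 4.78
ee_pos: [0.5242, 0.119, 0.2342]
eef_rot: [0.201, 0.98, 0.002, 0.002]
ft_force: [-0.3, 0.8, -1.2]
width: 0.0235
grip_force: 40.0
time: 4.95
ee_pos: [0.5223, 0.1186, 0.2291]
eef_rot: [0.201, 0.98, -0.0, -0.0]
ft_force: [-0.4, 0.5, -1.3]
width: 0.0234
grip_force: 40.0
[0.52210839 0.11857793 0.2287329 ] [314.1401436  146.36195349]
```

View pics/c4.png

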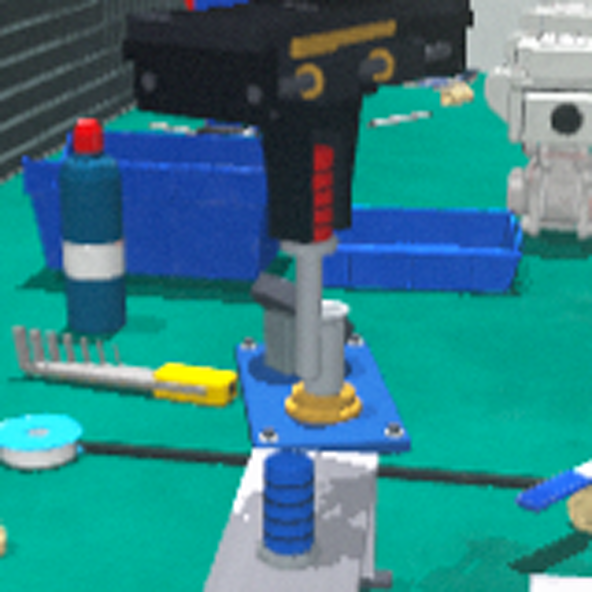

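The red pin is gripped upright, with its stem at about (313,191) at the tip. The blue pin is still in the rack. Moving to the stand.

```bash
python3 -m pendant '[[-0.009,-0.015,0,0],[-0.018,-0.03,0,0],[-0.022,-0.036,0,0],[-0.022,-0.036,0,0],[-0.022,-0.036,0,0],[-0.022,-0.036,0,0],[-0.018,-0.03,0,0],[-0.009,-0.015,0,0]]'; python3 -m pendant '[[0,0,0,0],[0,0,0,0],[0,0,0,0],[0,0,0,0]]'; python3 - <<'E'
from h import *
s=r.camera("side");t=r.camera("top")
p=r.read_state()["ee_pos"];print(p,proj(s,p),proj(s,p-[0,0,.0906]),proj(t,p))
a=cv2.resize(s["img"][120:220,265:365],None,fx=6,fy=6,interpolation=2)
b=cv2.resize(t["img"][150:350,340:440],None,fx=1.9,fy=3,interpolation=2)
cv2.imwrite("pics/c5.png",np.hstack([a,b])[...,::-1])
E
```

```text
time: 5.67
ee_pos: [0.5598, -0.1558, 0.2286]
eef_rot: [0.203, 0.979, -0.001, -0.001]
ft_force: [0.3, -0.0, -1.4]
width: 0.0233
grip_force: 40.0
time: 6.0
ee_pos: [0.561, -0.1484, 0.229]
eef_rot: [0.199, 0.98, 0.0, -0.0]
ft_force: [0.2, 0.4, -0.7]
width: 0.023
grip_force: 40.0
[ 0.56108077 -0.14872363  0.2293513 ] [318.935262   119.67230283] [318.63243269 155.00333303] [371.2643749  187.37913806]
```

View pics/c5.png

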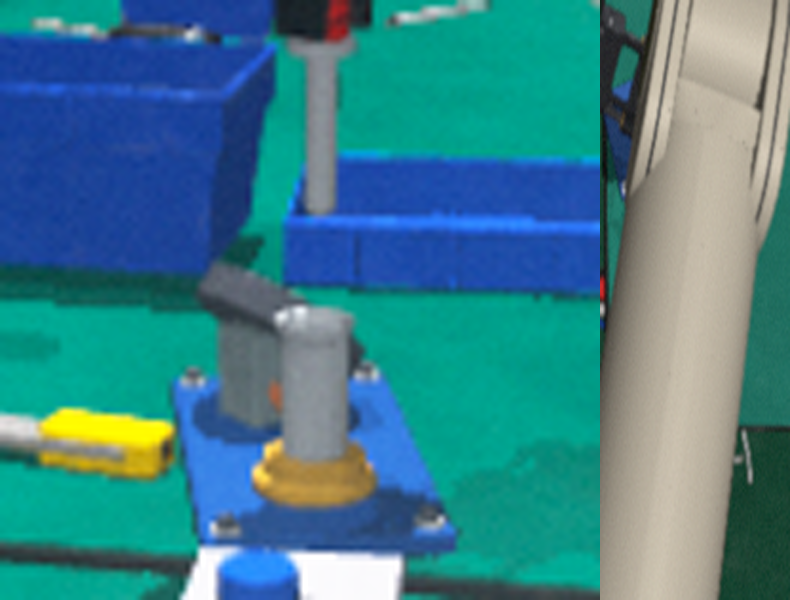

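The pin hangs upright at col 318.4, with its tip at row 155. The tube rim is at (317.3,172.7). The arm hides the dial from the top camera. I'll refine the mouth position using the first top picture.

```bash
python3 - <<'E'
from h import *
t=r.camera("top");s=r.camera("side")
g=cv2.imread("pics/top0.png").astype(int)
for y in(189,190,191,192):print(y,[tuple(g[y,x][::-1]) for x in range(359,378)])
print([tuple(g[y,368][::-1]) for y in range(181,201)])
def circ(d,c,rad,z):return np.array([proj(d,[c[0]+rad*np.cos(a),c[1]+rad*np.sin(a),z]) for a in np.linspace(0,6.28,40)])
for c in[(.5645,-.1570),(.565,-.159)]:
    for d in(t,s):
        q=circ(d,c,.015,.09);print(c,q.min(0),q.max(0))
E
```

```text
189 [(np.int64(147), np.int64(114), np.int64(59)), (np.int64(155), np.int64(125), np.int64(68)), (np.int64(164), np.int64(144), np.int64(121)), (np.int64(200), np.int64(200), np.int64(201)), (np.int64(194), np.int64(198), np.int64(203)), (np.int64(161), np.int64(162), np.int64(163)), (np.int64(150), np.int64(137), np.int64(120)), (np.int64(132), np.int64(112), np.int64(79)), (np.int64(120), np.int64(99), np.int64(63)), (np.int64(90), np.int64(76), np.int64(60)), (np.int64(77), np.int64(78), np.int64(78)), (np.int64(107), np.int64(110), np.int64(110)), (np.int64(114), np.int64(113), np.int64(116)), (np.int64(145), np.int64(149), np.int64(151)), (np.int64(199), np.int64(199), np.int64(198)), (np.int64(217), np.int64(191), np.int64(179)), (np.int64(222), np.int64(154), np.int64(120)), (np.int64(213), np.int64(131), np.int64(86)), (np.int64(209), np.int64(128), np.int64(89))]
190 [(np.int64(153), np.int64(120), np.int64(63)), (np.int64(149), np.int64(118), np.int64(67)), (np.int64(153), np.int64(143), np.int64(129)), (np.int64(203), np.int64(206), np.int64(208)), (np.int64(184), np.int64
[... 2952 characters left out ...]
4(167), np.int64(135), np.int64(71)), (np.int64(149), np.int64(126), np.int64(91)), (np.int64(139), np.int64(137), np.int64(133)), (np.int64(166), np.int64(169), np.int64(175)), (np.int64(202), np.int64(203), np.int64(201)), (np.int64(219), np.int64(194), np.int64(159)), (np.int64(225), np.int64(183), np.int64(109)), (np.int64(210), np.int64(165), np.int64(87)), (np.int64(186), np.int64(148), np.int64(81))]
(0.5645, -0.157) [362.67027097 185.05137549] [373.65578016 195.9603355 ]
(0.5645, -0.157) [312.05312519 170.37813544] [323.44679538 173.8534758 ]
(0.565, -0.159) [363.39822437 184.85726551] [374.38478104 195.76605523]
(0.565, -0.159) [312.01312936 170.14598194] [323.38569217 173.6084278 ]
```

```bash
python3 -m pendant '[[-0.006,-0.006,0,0],[0,0,0.015,0],[0,0,0.015,0],[0,0,0.01,0],[0,0,0,0],[0,0,0,0],[0,0,0,0]]';  python3 -m pendant '[[0,0,0.005,0],[0,0,0.005,0],[0,0,0.005,0],[0,0,0,0],[0,0,0,0],[0,0,0,0]]'; python3 - <<'E'
from h import *
s=r.camera("side")
st=r.read_state();p=st["ee_pos"];print(p,st["ft_force"])
cv2.imwrite("pics/c6.png",cv2.resize(s["img"][120:220,265:365],None,fx=6,fy=6,interpolation=2)[...,::-1])
E
```

```text
time: 6.78
ee_pos: [0.5646, -0.1583, 0.1903]
eef_rot: [0.201, 0.98, 0.0, 0.0]
ft_force: [-0.9, -0.2, -1.8]
width: 0.023
grip_force: 40.0
time: 7.28
ee_pos: [0.5642, -0.1581, 0.1746]
eef_rot: [0.201, 0.98, 0.0, 0.0]
ft_force: [-0.9, -0.8, -1.6]
width: 0.0233
grip_force: 40.0
[ 0.56427078 -0.15811721  0.17471764] [-0.43209143  0.7914322  -0.50902946]
```

View pics/c6.png

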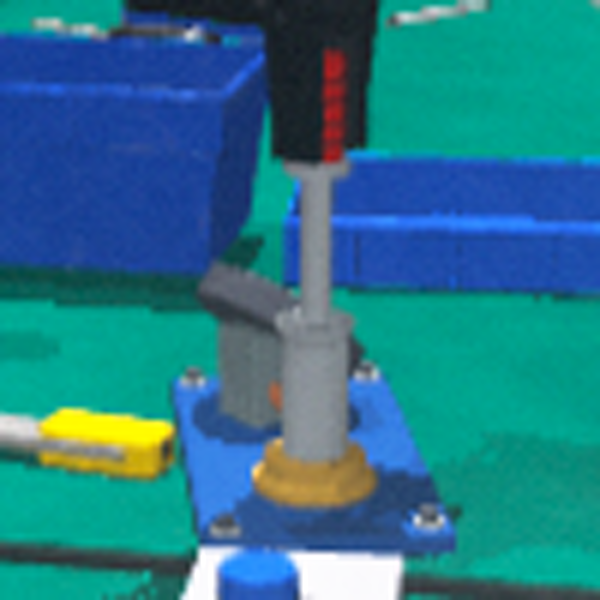

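The tip is in the funnel, with the stem at crop col 315 against the tube at 316, and there is no lateral force. Going down in steps.

```bash
python3 -m pendant '[[0,0,0.004,0],[0,0,0.004,0],[0,0,0.004,0],[0,0,0,0],[0,0,0,0]]';  python3 -m pendant '[[0,0,0.004,0],[0,0,0.004,0],[0,0,0.004,0],[0,0,0,0],[0,0,0,0],[0,0,0,0]]'
```

```text
time: 7.75
ee_pos: [0.5639, -0.1572, 0.1617]
eef_rot: [0.2, 0.98, 0.0, -0.001]
ft_force: [1.0, 4.6, -3.8]
width: 0.0232
grip_force: 40.0
time: 8.25
ee_pos: [0.564, -0.1571, 0.1498]
eef_rot: [0.2, 0.98, 0.0, -0.001]
ft_force: [0.0, 5.3, -4.4]
width: 0.0233
grip_force: 40.0
```

```bash
python3 -m pendant '[[0.0005,0.0013,0,0],[0,0,0,0],[0,0,0,0],[0,0,0,0]]';  python3 -m pendant '[[0,0,0.003,0],[0,0,0,0],[0,0,0,0],[0,0,0,0]]';  python3 -m pendant '[[0,0,0.003,0],[0,0,0,0],[0,0,0,0],[0,0,0,0]]'
```

```text
time: 8.58
ee_pos: [0.5641, -0.1568, 0.1504]
eef_rot: [0.201, 0.98, -0.0, -0.0]
ft_force: [-0.3, 2.1, -3.2]
width: 0.0232
grip_force: 40.0
time: 8.92
ee_pos: [0.5642, -0.1567, 0.1474]
eef_rot: [0.201, 0.98, -0.0, -0.0]
ft_force: [0.4, 2.5, -3.0]
width: 0.0234
grip_force: 40.0
time: 9.25
ee_pos: [0.5644, -0.1567, 0.1446]
eef_rot: [0.201, 0.98, 0.0, 0.0]
ft_force: [-1.3, 2.6, 0.3]
width: 0.0232
grip_force: 40.0
```

```bash
python3 -m pendant '[[0.0003,0.0008,0,0],[0,0,0,0],[0,0,0,0]]';  python3 -m pendant '[[0,0,0.003,0],[0,0,0,0],[0,0,0,0],[0,0,0,0]]';  python3 -m pendant '[[0,0,0.003,0],[0,0,0,0],[0,0,0,0],[0,0,0,0]]'
```

```text
time: 9.5
ee_pos: [0.5643, -0.1563, 0.1447]
eef_rot: [0.201, 0.98, -0.0, 0.0]
ft_force: [-0.1, -0.2, 0.5]
width: 0.0233
grip_force: 40.0
time: 9.83
ee_pos: [0.5643, -0.1563, 0.1417]
eef_rot: [0.201, 0.98, -0.0, 0.0]
ft_force: [-0.7, -1.5, 3.0]
width: 0.023
grip_force: 40.0
time: 10.17
ee_pos: [0.5643, -0.1561, 0.1387]
eef_rot: [0.201, 0.98, -0.0, 0.0]
ft_force: [0.1, -0.5, 5.2]
width: 0.0229
grip_force: 40.0
```

```bash
python3 -m pendant '[[0,0,0.002,0],[0,0,0.002,0],[0,0,0,0],[0,0,0,0],[0,0,0,0]]'; python3 - <<'E'
from h import *
F=[]
for i in range(8):
    s=r.camera("side");st=r.read_state();F.append(np.r_[st["ft_force"],st["ee_pos"]])
print(np.mean(F,0),np.std(F,0))
t=r.camera("top")
a=cv2.resize(s["img"][130:200,290:345],(471,600),interpolation=2)
b=cv2.resize(t["img"][150:210,375:435],(320,600)[:1]*2,interpolation=2)
W=np.zeros((600,791,3),np.uint8);W[:,:471]=a;W[:320,471:]=b;cv2.imwrite("pics/c7.png",W[...,::-1])
E
```

```text
time: 10.58
ee_pos: [0.5644, -0.1562, 0.1349]
eef_rot: [0.201, 0.98, -0.0, 0.0]
ft_force: [-1.5, -2.0, 6.3]
width: 0.0232
grip_force: 40.0
[-0.97331223 -1.58703625  6.22253539  0.5643947  -0.15615962  0.13488521] [3.57219575e-01 4.55047360e-01 3.41199440e-01 1.72309045e-05
 2.43571025e-05 9.27706575e-06]
```

View pics/c7.png

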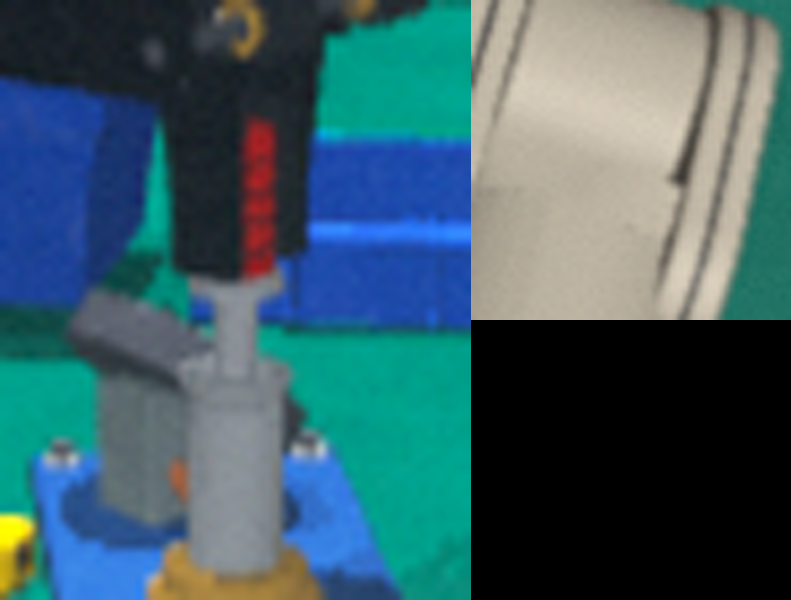

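The arm hides the dial, so I judge travel from height and force. The side view shows a collar-to-rim gap of about 24 mm, and the height gives about 10 mm of travel. Pressing about 2 mm more to the middle of the band, then holding.

```bash
python3 -m pendant '[[0,-0.0003,0.001,0],[0,0,0.001,0],[0,0,0,0],[0,0,0,0],[0,0,0,0]]'; python3 - <<'E'
from h import *
F=[]
for i in range(12):
    s=r.camera("side");st=r.read_state();F.append(np.r_[st["ft_force"],st["ee_pos"]])
m=np.mean(F,0);print(m,"travel geom",.125-(m[5]-.0205)+0,"force",(m[2]+1.18-3.5)/.45)
E
```

```text
time: 11.45
ee_pos: [0.5644, -0.1562, 0.133]
eef_rot: [0.201, 0.98, 0.0, 0.0]
ft_force: [-1.3, -1.7, 7.6]
width: 0.0234
grip_force: 40.0
[-1.2002911  -1.33216734  7.07862983  0.56439769 -0.15625448  0.13300647] travel geom 0.0124935279743459 force 10.574732953828025
```

Both estimates, 12.5 mm by height and 10.6 mm by force, lie inside 9–15 mm. Holding.

```bash
for i in 1 2 3 4 5 6; do python3 -m pendant '[[0,0,0,0],[0,0,0,0],[0,0,0,0],[0,0,0,0],[0,0,0,0],[0,0,0,0],[0,0,0,0],[0,0,0,0]]' | grep -E 'time|ee_pos|ft|grip'; done; python3 -c "
from bench import r
print(r.close_job())"
```

```text
time: 12.72
ee_pos: [0.5644, -0.1562, 0.133]
ft_force: [-1.2, -0.5, 7.8]
grip_force: 40.0
time: 13.38
ee_pos: [0.5644, -0.1562, 0.133]
ft_force: [-0.6, -1.6, 7.9]
grip_force: 40.0
time: 14.05
ee_pos: [0.5644, -0.1562, 0.133]
ft_force: [-1.0, -1.3, 6.6]
grip_force: 40.0
time: 14.72
ee_pos: [0.5644, -0.1562, 0.133]
ft_force: [-0.1, -2.0, 7.1]
grip_force: 40.0
time: 15.38
ee_pos: [0.5644, -0.1563, 0.133]
ft_force: [-0.7, -1.2, 7.3]
grip_force: 40.0
time: 16.05
ee_pos: [0.5644, -0.1562, 0.133]
ft_force: [-0.2, -1.4, 6.9]
grip_force: 40.0
the job is handed in; nothing more can be done
None
```

I handed the job in at 16 s with the red pin still gripped and pressing the poppet, after holding it there for over 4 s; the arm hid the dial, so I never saw the needle, but travel was about 12.5 mm by height and 10.6 mm by force, both inside the green band (9–15 mm).

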